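# Feel which clamp crates are full and slide them back to the rail

### The job

Of the three closed crates on the rack deck, find out which are full by lifting a crate's handle end about a centimetre and feeling the weight; the bottoms are weak, so keep the far end on the deck and never carry a crate. Slide every full crate straight back along the deck until its far end sits flush against the stop rail, pressing gently without ramming it; leave the nearly empty ones where they stand, and leave everything flat on the deck and let go, without disturbing the tape core and the clamp.

Things in the scene. Friction and masses are not known exactly. Their poses are not given: they have to be found in the camera images.
- deck: flat galvanised rack deck lying on the bench, 400 mm deep (x) by 600 mm wide (y), its top 20 mm above the bench; origin under its centre on the bench, x points away from the robot towards the stop rail. Fixed, but placed anew (position and yaw) each time
- rail: blue steel stop rail along the far side of the deck, 600 mm long (y), 50 mm high, 30 mm deep, fixed to the deck; origin at the foot of its near face (the face that crates meet), midway along it, on the deck's top; x is square to that face and points away from the robot. It takes at most 25 N
- crate_1: closed plywood crate 1 of three that look the same, 160 mm long (x) by 110 mm wide (y) by 80 mm high, loose on the deck; origin at the centre of its underside, x points to its far end, away from its handle. Full of pipe clamps it weighs 0.79 to 0.91 kg, nearly empty 0.28 to 0.30 kg. Contents sit in the middle. One or two of the three are full
- crate_1_center (a point): centre of crate 1, half-way up (40 mm above its underside), axes as the crate's. With the far end resting on the deck, the hand's turning moment on the crate about its far lower edge (upward force x 150 mm + push towards the far end x 115 mm: a sideways push at the handle bears load too) is the weight x 80 mm: 0.62 to 0.72 Nm full, 0.22 to 0.24 Nm nearly empty
- crate_1_handle (a point): middle of the handle bar of crate 1: a round steel bow, 10 mm thick, running along the crate's y for 84 mm, 35 mm above the lid (115 mm above the crate's underside) and 70 mm nearer the robot than the crate's centre, thus 10 mm in from its near end; 30 mm clear below the bar. The bar can pivot between two fingertips that grip it lightly. Axes as the crate's
- crate_2: closed plywood crate 2 of three that look the same, 160 mm long (x) by 110 mm wide (y) by 80 mm high, loose on the deck; origin at the centre of its underside, x points to its far end, away from its handle. Full of pipe clamps it weighs 0.79 to 0.91 kg, nearly empty 0.28 to 0.30 kg. Contents sit in the middle. One or two of the three are full
- crate_2_center (a point): centre of crate 2, half-way up (40 mm above its underside), axes as the crate's. With the far end resting on the deck, the hand's turning moment on the crate about its far lower edge (upward force x 150 mm + push towards the far end x 115 mm: a sideways push at the handle bears load too) is the weight x 80 mm: 0.62 to 0.72 Nm full, 0.22 to 0.24 Nm nearly empty
- crate_2_handle (a point): middle of the handle bar of crate 2: a round steel bow, 10 mm thick, running along the crate's y for 84 mm, 35 mm above the lid (115 mm above the crate's underside) and 70 mm nearer the robot than the crate's centre, thus 10 mm in from its near end; 30 mm clear below the bar. The bar can pivot between two fingertips that grip it lightly. Axes as the crate's
- crate_3: closed plywood crate 3 of three that look the same, 160 mm long (x) by 110 mm wide (y) by 80 mm high, loose on the deck; origin at the centre of its underside, x points to its far end, away from its handle. Full of pipe clamps it weighs 0.79 to 0.91 kg, nearly empty 0.28 to 0.30 kg. Contents sit in the middle. One or two of the three are full
- crate_3_center (a point): centre of crate 3, half-way up (40 mm above its underside), axes as the crate's. With the far end resting on the deck, the hand's turning moment on the crate about its far lower edge (upward force x 150 mm + push towards the far end x 115 mm: a sideways push at the handle bears load too) is the weight x 80 mm: 0.62 to 0.72 Nm full, 0.22 to 0.24 Nm nearly empty
- crate_3_handle (a point): middle of the handle bar of crate 3: a round steel bow, 10 mm thick, running along the crate's y for 84 mm, 35 mm above the lid (115 mm above the crate's underside) and 70 mm nearer the robot than the crate's centre, thus 10 mm in from its near end; 30 mm clear below the bar. The bar can pivot between two fingertips that grip it lightly. Axes as the crate's
- tape: bystander: big empty cardboard tape core, 100 mm across, 48 mm high, on the bench; origin at the centre of its underside
- clamp: bystander: steel pipe clamp, about 90 by 120 mm, 22 mm high, on the bench; origin under its middle
Things that resemble listed ones, but are neither listed nor needed, are in the scene too. Leave any green or turquoise look-alike of the crate_2 alone.

How it is judged:
By the outcome, as a careful person would: the job done as asked, in the order asked, and still so for the second after the job is handed in, with the robot touching nothing.
It also fails if it takes over 64 s, if anything falls off the work surface, if the arm or the gripper's body presses on something with over 40 N, if the wrist force passes 120 N, or if a joint passes its speed limit or range.

### The arm

A 7-joint arm with a two-finger parallel gripper is mounted at the origin on the work surface. World frame = base frame: x ahead of the robot, y to its left, z up, the work surface at z = 0. Lengths are in m, angles in rad, forces in N, time in s.
With the tool pointing down it reaches from about 0.35 to 0.9 m from the base axis. Payload 8.1 kg.
Tool frame: the origin (TCP) lies where the fingers leave the gripper's body, on its centre line; the fingertips stand 73 mm ahead of it and the grasp point (between the pads) lies grip_point_offset ahead of it (grip_point_offset is the distance from the TCP to the grasp point, in m); z points along the fingers, y is the direction in which the jaws open and shut (so a half turn about z gives the same grasp; the last joint's range is limited). The gripper opens to 85 mm and grips with 20 to 120 N. Pads are 22 mm wide; open, the fingers measure 114 mm over their backs; the gripper's body (76 mm by 85 mm) begins 54 mm behind the grasp point. The pads swing forward as they close: fully open they stand 13 mm farther back than shut.
Start: joints at [1.206, 0.434, 0.025, 1.573, -0.012, 1.134, -0.075], TCP at [0.162, -0.604, 0.304] pointing down, gripper open.
Joint ranges: [-2.62, 2.62], [-0.44, 2.09], [-1.27, 1.32], [0.08, 2.57], [-1.32, 4.46], [0.12, 2], [-2.74, 2.74]. Speed limits (rad/s): [2.22, 2.22, 3.01, 3.01, 3.14, 3.14, 3.14].

### API

Orientations are given as a unit quaternion [x, y, z, w].
In Python, from station import observe, get_image, finish_job, cut_out, grip_point_offset gives the robot as it stands. The module is installed in compiled form; this text tells all that it offers.
- The arm moves only by the tool servo_tool, never from a script. Its argument "series" is a list of rows, each a list of 7 numbers: the turn, a rotation vector about the tool's x, y, z in degrees, then the shift along the tool's x, y, z in mm, then the closure, from 0 (fully open) to 1 (shut). A call has exactly 10 rows; each row shifts and turns the commanded pose from where the row before left it, along the tool's axes as they then stand; what a row does not reach is not made up. A row lasts 1/10 s, in which the tool goes at most 50 mm and 8.59 degrees, less where a joint would pass 70% of its speed; a pose out of reach is approached as far as the arm can. A call is refused whole if a number of a shift passes 50 or a number of a turn 8.59, either way. A call with a gripper value outside its range is refused whole. The fingers move at their own pace and stop on an object; "force" is the grip in N (left out, the last holds). Time passes only in rows, so rows that do not move let the fingers close, or fill a call up. It gives the time, the measured TCP pose, the force and the opening at its end, in the units of the state.
- observe(): the state, without advancing time (a new reading comes with each control period).
- get_image(name): name is "side" or "top"; returns a dict with "pixels" (420x560x3 uint8, blue, green, red), "fx", "fy", "cx", "cy" (pixels), "distortion" ([k1, k2, p1, p2, k3] as OpenCV has them; the pictures are not rectified), "rvec" (rotation vector, rad) and "tvec" (3), from world to camera coordinates, as OpenCV has them. Camera axes: x right, y down, z forward; pixel columns grow to the right and rows downward; lengths in m; the calibration is good to about 2 mm. A picture is of the moment at which its call begins. There is no depth.
- finish_job(): hands the job in, once; it reports no verdict.
Trained networks look in the newest picture that a camera, given by its name, has taken for a name from the list of things; names that differ only in an ending like _2 or _b are one class to them, and where a whole thing is asked for, a point or a joint stands for the part that bears it (a point fixed in the world has none). Each returns a list of dicts, best first, with "confidence" (0 to 1); they miss things now and then, are a little off and sometimes report something else, mostly with a low value. They report only what shows in the picture. A call takes as long as a camera call. They do not tell look-alikes from the thing itself.
- cut_out(target, camera): "pixels" (420x560 bool, what is visible of it) and "bbox" ([left, top, right, bottom] in pixels, round what is visible of it).
The state is a dict: "t": time; "joint_positions": joint angles; "dq": joint speeds; "effort": joint torques, N m; "tcp_pos": TCP position; "tool_rot": TCP orientation; "ft_force": force on the tool from outside, world axes, zero at the start; "torque": the same for the moment, N m; "grip_width": opening from 0.0 (shut) to 1.0 (fully open).
Only numpy, scipy, OpenCV 4.12 (cv2) and the standard library are available. Lean on these libraries where they do the work, as an engineer would, in place of code of your own. Each camera call takes 0.05 s, during which the arm holds its last target.

## Working session

There is one attempt and no reset: what is moved stays moved. The work goes in short steps, Python scripts to look and compute and a tool call to move; the robot and the scene stay as the last step left them, time stands still between calls to the robot, and variables do not carry over. Pictures are saved under pics/ and viewed, and the job is handed in when it is done.

Besides the shell and the picture viewer there is one more tool, called after "Request:" as name([rows], argument=value, ...), one row to a line, values as JSON. servo_tool: Moves the arm, as the interface text tells. Its arguments: {"type":"object","properties":{"series":{"type":"array","items":{"type":"array","items":{"type":"number"}}},"force":{"type":"number"}},"required":["series"]}

```bash
mkdir -p pics; ls; python3 - <<'E'
from station import *
import station,cv2
print(grip_point_offset)
s=observe()
print(s)
for n in("side","top"):
    g=get_image(n); cv2.imwrite(f"pics/{n}0.png",g["pixels"])
    print(n,{k:v for k,v in g.items() if k!="pixels"})
E
```

```text
pics
0.0539
{'t': 0.0, 'joint_positions': array([ 1.20645271,  0.43523541,  0.02494802,  1.57411053, -0.01161484,
        1.13400121, -0.07510904]), 'dq': array([-0.00220079,  0.00113412, -0.0007449 ,  0.00022531,  0.00099823,
        0.00074909, -0.00011249]), 'effort': array([-4.79134360e-04, -6.70461559e+01,  1.02519616e+00, -3.16213095e+01,
        1.56755315e-02,  1.24135480e-02, -2.24229062e-06]), 'tcp_pos': array([ 0.1615965 , -0.60333451,  0.30311267]), 'tool_rot': array([ 9.91452267e-01,  1.30467444e-01, -1.65262679e-04, -7.87641243e-04]), 'ft_force': array([-0.1239812 , -0.15516287,  0.12996296]), 'torque': array([-0.00779381,  0.05251337,  0.04456047]), 'grip_width': 1.001574357674332}
side {'fx': 463.5348546801638, 'fy': 463.5348546801638, 'cx': 283.1910672701179, 'cy': 207.37255261452316, 'distortion': array([0.00078086, 0.        , 0.        , 0.        , 0.        ]), 'rvec': array([ 0.15174501, -2.75968326,  1.34083396]), 'tvec': array([0.50654455, 0.12068938, 1.3966706 ])}
top {'fx': 384.52136085085107, 'fy': 384.52136085085107, 'cx': 274.53014551004736, 'cy': 210.51381756489795, 'distortion': array([-0.00977784,  0.        ,  0.        ,  0.        ,  0.        ]), 'rvec': array([ 2.15904571, -2.09728162,  0.16628331]), 'tvec': array([0.00310119, 0.51088622, 1.36458566])}
```

View pics/side0.png

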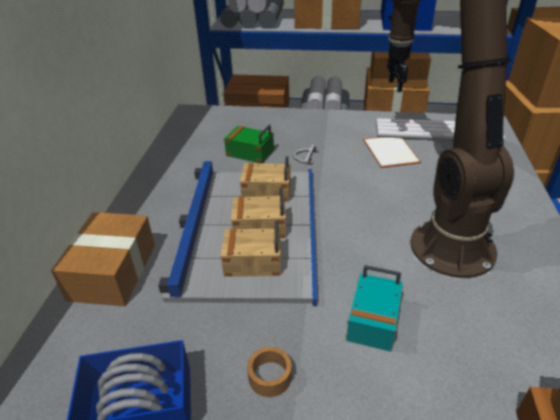

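View pics/top0.png

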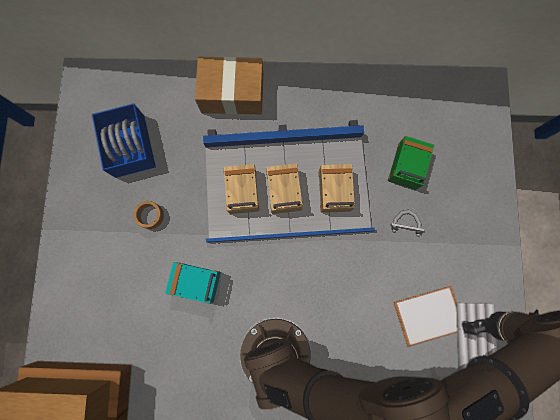

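The side view shows three plywood crates on the deck at about (265,180), (258,215) and (252,250), with their handles on the robot side. In the top view they are at (240,188), (284,188) and (337,187). Possible mix-ups are the green box at top (411,162), the turquoise box at (194,283), and the cardboard carton at (229,85). By the description the three plywood ones on the deck are the crates. The tape core is at (149,214) and the clamp at (408,222).

```bash
cat > h.py <<'E'
import numpy as np,cv2
from scipy.spatial.transform import Rotation as R
def cam(g):
    K=np.array([[g["fx"],0,g["cx"]],[0,g["fy"],g["cy"]],[0,0,1.]]);return K,np.array(g["distortion"]),np.array(g["rvec"]),np.array(g["tvec"])
def back(g,uv,z):
    K,d,r,t=cam(g);uv=np.array(uv,float).reshape(-1,1,2)
    n=cv2.undistortPoints(uv,K,d).reshape(-1,2)
    Rm=cv2.Rodrigues(r)[0];C=-Rm.T@t
    D=np.c_[n,np.ones(len(n))]@Rm
    return C+D*((z-C[2])/D[:,2])[:,None]
def proj(g,P):
    K,d,r,t=cam(g);return cv2.projectPoints(np.array(P,float).reshape(-1,3),r,t,K,d)[0].reshape(-1,2)
E
python3 - <<'E'
from station import *
from h import *
g=get_image("top")
for tgt in ["crate_1","crate_1_handle","deck","rail","tape","clamp"]:
    for o in cut_out(tgt,"top"):
        c=np.argwhere(o["pixels"])[:,::-1]
        print(tgt,round(o["confidence"],2),np.round(o["bbox"]),cv2.minAreaRect(c.astype(np.float32)), o["pixels"].sum())
im=g["pixels"][115:250,195:385]
cv2.imwrite("pics/crop_top.png",cv2.resize(im,None,fx=4,fy=4,interpolation=cv2.INTER_CUBIC))
s=get_image("side")["pixels"][150:310,150:330]
cv2.imwrite("pics/crop_side.png",cv2.resize(s,None,fx=3.7,fy=3.7,interpolation=cv2.INTER_CUBIC))
E
```

```text
crate_1 0.9 [164. 263. 219. 304.] ((192.50450134277344, 282.479248046875), (50.13339614868164, 34.371116638183594), 12.26477336883545) 1665
crate_1 0.82 [223. 164. 259. 213.] ((240.37704467773438, 188.64755249023438), (47.89341354370117, 32.32126235961914), 84.80557250976562) 1516
crate_1 0.81 [319. 163. 354. 210.] ((335.9265441894531, 187.66293334960938), (47.6019401550293, 34.81216049194336), 87.70938873291016) 1597
crate_1 0.41 [132. 199. 164. 231.] ((148.00001525878906, 214.0), (29.698482513427734, 29.698482513427734), 45.0) 558
crate_1_handle 0.94 [221. 164. 259. 216.] ((240.82740783691406, 188.5150146484375), (47.60297393798828, 32.74599075317383), 85.03025817871094) 1507
deck 0.61 [205. 118. 371. 241.] ((286.1598815917969, 180.3539276123047), (112.80177307128906, 166.50376892089844), 85.9432601928711) 12476
rail 0.58 [200. 119. 363. 144.] ((282.9161376953125, 133.30874633789062), (18.98116111755371, 160.7989501953125), 85.97173309326172) 2218
tape 0.81 [134. 199. 164. 228.] ((148.0, 214.50001525878906), (30.40559196472168, 28.991374969482422), 45.0) 541
clamp 0.74 [390. 210. 422. 235.] ((407.5540466308594, 221.17568969726562), (31.729005813598633, 22.193862915039062), 9.462321281433105) 310
```

View pics/crop_top.png

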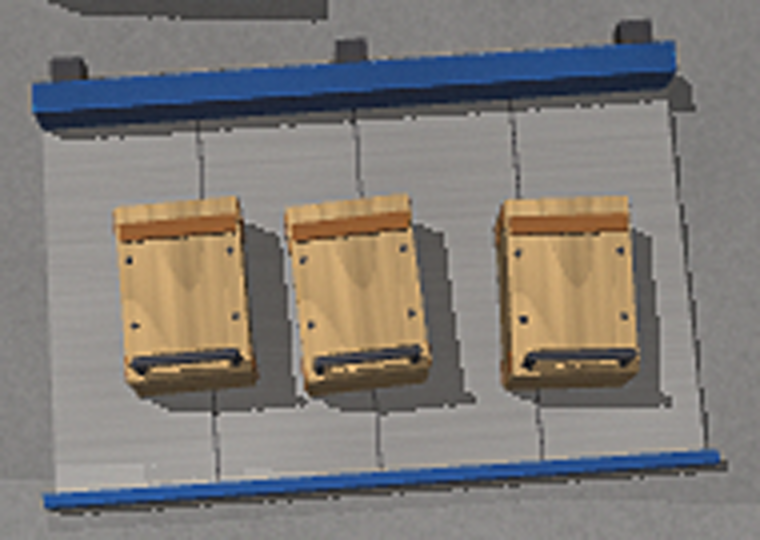

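View pics/crop_side.png

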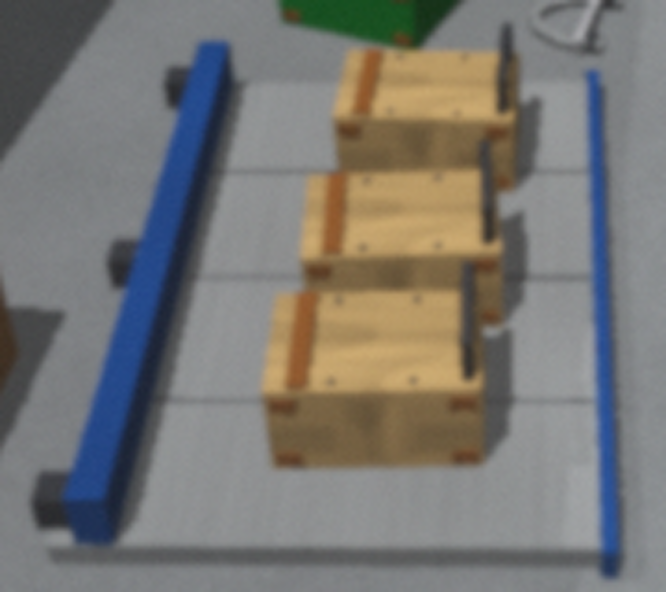

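```bash
cat > fit.py <<'E'
from station import *
from h import *
from scipy.optimize import minimize
S=4
def box(p,x0,x1,w,z0,z1):
    c,s=np.cos(p[2]),np.sin(p[2])
    return [[p[0]+c*x-s*y,p[1]+s*x+c*y,z] for x in(x0,x1) for y in(-w/2,w/2) for z in(z0,z1)]
def hullmask(g,P,roi):
    l,t,r,b=roi
    uv=(proj(g,P)-[l-.5,t-.5])*S-.5
    m=np.zeros(((b-t)*S,(r-l)*S),np.uint8)
    cv2.fillConvexPoly(m,np.round(cv2.convexHull(uv.astype(np.float32))*16).astype(int),1,shift=4)
    return cv2.resize(m.astype(np.float32),(r-l,b-t),interpolation=cv2.INTER_AREA)
def wood(im):
    b,g,r=[im[...,i].astype(int) for i in range(3)];return ((r-b>0.25*r)&(r-b>18)&(r>=g)).astype(np.float32)
def blue(im):
    b,g,r=[im[...,i].astype(int) for i in range(3)];return ((b-r>0.4*b)&(b-r>20)).astype(np.float32)
def bbox(gs,P,m=6):
    u=proj(gs,P);a=np.floor(u.min(0)-m).astype(int);b=np.ceil(u.max(0)+m).astype(int)
    return max(a[0],0),max(a[1],0),min(b[0],560),min(b[1],420)
def fitall(gs,p0s,kw,mask,wts=None):
    # joint fit of all boxes (union silhouettes) per view
    names=list(gs)
    allP=np.vstack([box(p,**kw) for p in p0s])
    rois={n:bbox(gs[n],allP,12) for n in names}
    ms={n:mask(gs[n]["pixels"])[rois[n][1]:rois[n][3],rois[n][0]:rois[n][2]] for n in names}
    ps=[np.array(p,float) for p in p0s]
    for it in range(3):
        for i in range(len(ps)):
            def cost(q):
                tot=0
                for n in names:
                    u=np.zeros_like(ms[n])
                    for j,p in enumerate(ps): u=np.maximum(u,hullmask(gs[n],box(q if j==i else p,**kw),rois[n]))
                    tot+=np.abs(u-ms[n]).sum()
                return tot
            sim=np.array([ps[i]]*4);st=[.012,.012,.06] if it==0 else [.003,.003,.02]
            for k in range(3): sim[k+1,k]+=st[k]
            r=minimize(cost,ps[i],method="Nelder-Mead",options=dict(initial_simplex=sim,xatol=1e-4,fatol=.05))
            ps[i]=r.x
    return ps,r.fun
CR=dict(x0=-.08,x1=.08,w=.11,z0=.02,z1=.10)
RL=dict(x0=0,x1=.03,w=.6,z0=.02,z1=.07)
E
cat > run1.py <<'E'
from fit import *
gs={n:get_image(n) for n in("top","side")}
g=gs["top"]
c0=back(g,[[240,188],[284,188],[337,187]],.1);print(c0.round(3))
r0=back(g,[[195+42/4+.0,115+125/4],[195+672/4,115+90/4]],.02);print(r0.round(3))
d=r0[0]-r0[1];yaw=np.arctan2(-d[0],d[1]);print("yaw",yaw)
for sel in (["top"],["side"],["top","side"]):
    G={n:gs[n] for n in sel}
    ps,f=fitall(G,[[*c[:2],yaw] for c in c0],CR,wood);print(sel,np.round(ps,4),f)
    rp,f=fitall(G,[[*r0.mean(0)[:2],yaw]],RL,blue);print("rail",np.round(rp,4),f)
p=rp[0]
for q in ps:
    c,s=np.cos(p[2]),np.sin(p[2]);dx,dy=q[0]-p[0],q[1]-p[1]
    print("in rail frame",round(c*dx+s*dy,4),round(-s*dx+c*dy,4),"dyaw deg",round(np.degrees(q[2]-p[2]),2))
for n in gs:
    im=gs[n]["pixels"].copy();im=cv2.resize(im,None,fx=3,fy=3,interpolation=cv2.INTER_CUBIC)
    def dr(P,col):
        u=proj(gs[n],P)*3+1
        for i in range(8):
            for j in (1,2,4):
                if i<i^j: cv2.line(im,tuple(int(v) for v in u[i]),tuple(int(v) for v in u[i^j]),col,1)
    for q in ps:
        dr(box(q,**CR),(0,255,0))
        c,s=np.cos(q[2]),np.sin(q[2]);h=[[q[0]-.07*c-s*y,q[1]-.07*s+c*y,.135] for y in(-.042,.042)]
        u=proj(gs[n],h)*3+1;cv2.line(im,tuple(int(v) for v in u[0]),tuple(int(v) for v in u[1]),(0,0,255),1)
    dr(box(p,**RL),(0,255,255))
    y,x=(110,190) if n=="top" else (145,150)
    cv2.imwrite(f"pics/fit_{n}.png",im[y*3:y*3+480,x*3:x*3+620])
E
python3 run1.py
```

```text
[[ 0.578  0.142  0.1  ]
 [ 0.583 -0.014  0.1  ]
 [ 0.592 -0.202  0.1  ]]
[[ 0.757  0.291  0.02 ]
 [ 0.808 -0.313  0.02 ]]
yaw 0.08460678114719278
['top'] [[ 0.5841  0.1423  0.1252]
 [ 0.5899 -0.0129  0.1493]
 [ 0.5968 -0.2028  0.0522]] 404.375
rail [[ 0.7818 -0.0074  0.0963]] 283.375
['side'] [[ 0.5819  0.1373  0.126 ]
 [ 0.5873 -0.0167  0.1564]
 [ 0.5942 -0.203   0.0839]] 291.1875
rail [[ 0.7823 -0.0108  0.1013]] 322.0625
['top', 'side'] [[ 0.5817  0.1403  0.1294]
 [ 0.5884 -0.0136  0.1661]
 [ 0.5954 -0.2031  0.0612]] 809.25
rail [[ 0.7818 -0.0091  0.0977]] 631.625
in rail frame -0.1846 0.1682 dyaw deg 1.82
in rail frame -0.193 0.0143 dyaw deg 3.92
in rail frame -0.2044 -0.1749 dyaw deg -2.09
```

View pics/fit_top.png

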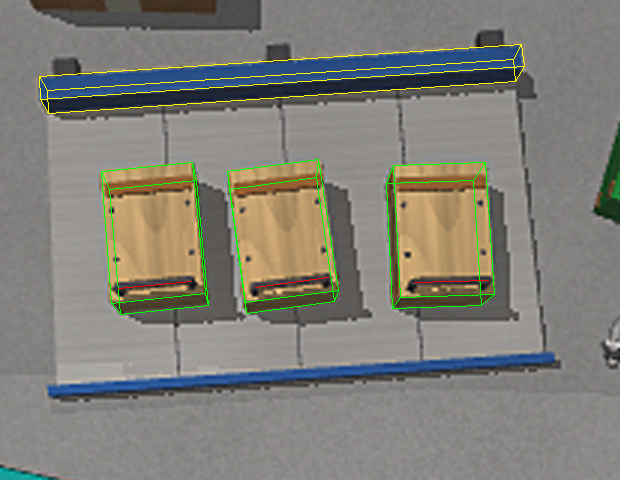

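View pics/fit_side.png

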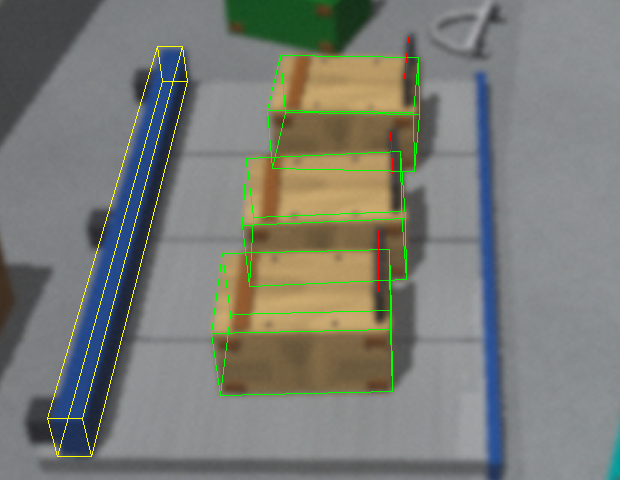

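The wireframes match the crates, handle bars and rail closely in both views, so the plywood choice is confirmed. I'll write a planner for body-frame rows.

```bash
cat > plan.py <<'E'
from station import observe
from h import *
import sys
from scipy.optimize import fsolve
# pose targets: TCP x,y,z and psi = crate yaw (tool y along it). tool down.
def tgt(x,y,z,psi):
    ty=np.array([np.cos(psi),np.sin(psi),0]);tz=np.array([0,0,-1.]);return np.array([x,y,z]),R.from_matrix(np.c_[np.cross(ty,tz),ty,tz])
def plan(p,q,p1,q1,n):
    rv=np.degrees((q.inv()*q1).as_rotvec())/n
    d=R.from_rotvec(np.radians(rv))
    M=np.zeros((3,3));r=q
    for _ in range(n): M+=r.as_matrix(); r=r*d
    return rv,np.linalg.solve(M,(p1-p))*1000
def show(x,y,z,psi,n):
    s=observe();p,q=s["tcp_pos"],R.from_quat(s["tool_rot"])
    p1,q1=tgt(x,y,z,psi);rv,sh=plan(p,q,p1,q1,n)
    print("n",n,"turn",rv.round(2),"shift",sh.round(2),"total",(rv*n).round(2),(sh*n).round(1))
def state():
    s=observe();T=R.from_quat(s["tool_rot"]).as_matrix()
    print("t",round(s["t"],2),"tcp",s["tcp_pos"].round(4),"psi",round(np.degrees(np.arctan2(T[1,1],T[0,1])),2),"z-tilt",T[:2,2].round(4),"F",s["ft_force"].round(2),"M",s["torque"].round(3),"w",round(s["grip_width"],3),"q",s["joint_positions"].round(2))
# crates: x,y,yaw
C={3:(.5954,-.2031,.0612),2:(.5885,-.0140,.155),1:(.5822,.1405,.127)}
RAIL=(.7818,-.0091,.0975)
def handle(k):
    x,y,w=C[k];return x-.07*np.cos(w),y-.07*np.sin(w),w
E
python3 -c "
from plan import *
state();x,y,w=handle(3);print(x,y,w);show(x,y,.25,w,20)"
```

```text
t 0.6 tcp [ 0.1617 -0.6037  0.3039] psi -75.01 z-tilt [-0. -0.] F [-0.5  -0.34  0.4 ] M [ 0.063  0.003 -0.012] w 1.0 q [ 1.21  0.43  0.03  1.57 -0.01  1.13 -0.08]
0.5255310494891723 -0.2073813262566064 0.0612
n 20 turn [-0.    0.   -3.93] shift [29.02  2.46  2.7 ] total [ -0.     0.   -78.51] [580.3  49.1  53.9]
```

Request:
servo_tool([
  [0, 0, -4, 29, 2.5, 2.5, 0],
  [0, 0, -4, 29, 2.5, 2.5, 0],
  [0, 0, -4, 29, 2.5, 2.5, 0],
  [0, 0, -4, 29, 2.5, 2.5, 0],
  [0, 0, -4, 29, 2.5, 2.5, 0],
  [0, 0, -4, 29, 2.5, 2.5, 0],
  [0, 0, -4, 29, 2.5, 2.5, 0],
  [0, 0, -4, 29, 2.5, 2.5, 0],
  [0, 0, -4, 29, 2.5, 2.5, 0],
  [0, 0, -4, 29, 2.5, 2.5, 0],
], force=20)

```text
t: 1.6
tcp_pos: [0.4144, -0.4688, 0.2788]
tool_rot: [0.886, 0.463, 0.0, 0.0]
ft_force: [0.2, -0.2, -0.3]
grip_width: 0.996
```

```bash
python3 -c "
from plan import *
state();x,y,w=handle(3);show(x,y,.235,w,10)"
```

```text
t 1.6 tcp [ 0.4144 -0.4688  0.2788] psi -34.84 z-tilt [ 0.0002 -0.0002] F [ 0.22 -0.22 -0.25] M [ 0.015 -0.013  0.009] w 0.996 q [ 0.89  0.47 -0.2   1.59  0.1   1.09  0.07]
n 10 turn [ 0.    0.   -3.83] shift [28.81  2.75  4.38] total [ 1.000e-02  1.000e-02 -3.835e+01] [288.1  27.5  43.8]
```

Request:
servo_tool([
  [0, 0, -3.8, 29, 2.7, 4.4, 0],
  [0, 0, -3.8, 29, 2.7, 4.4, 0],
  [0, 0, -3.8, 29, 2.7, 4.4, 0],
  [0, 0, -3.8, 29, 2.7, 4.4, 0],
  [0, 0, -3.8, 29, 2.7, 4.4, 0],
  [0, 0, -3.8, 29, 2.7, 4.4, 0],
  [0, 0, -3.8, 29, 2.7, 4.4, 0],
  [0, 0, -3.8, 29, 2.7, 4.4, 0],
  [0, 0, -3.8, 29, 2.7, 4.4, 0],
  [0, 0, -3.8, 28, 2.7, 4.4, 0],
])

```text
t: 2.6
tcp_pos: [0.5266, -0.2065, 0.2349]
tool_rot: [0.687, 0.726, 0.0, 0.0]
ft_force: [0.8, 0.1, -1.0]
grip_width: 1.001
```

```bash
python3 -c "
from plan import *
state();x,y,w=handle(3);show(x,y,.189,w,6)"
```

```text
t 2.6 tcp [ 0.5266 -0.2065  0.2349] psi 3.16 z-tilt [ 0.0006 -0.0001] F [ 0.76  0.15 -0.97] M [-0.022  0.012  0.046] w 1.001 q [ 0.58  0.44 -0.41  1.78  0.21  0.96  0.14]
n 6 turn [ 0.01  0.   -0.06] shift [-0.14 -0.19  7.65] total [ 0.03  0.01 -0.35] [-0.9 -1.1 45.9]
```

Request:
servo_tool([
  [0, 0, -0.3, -1, -1, 6, 0],
  [0, 0, 0, 0, 0, 8, 0],
  [0, 0, 0, 0, 0, 8, 0],
  [0, 0, 0, 0, 0, 8, 0],
  [0, 0, 0, 0, 0, 8, 0],
  [0, 0, 0, 0, 0, 8, 0],
  [0, 0, 0, 0, 0, 0, 1],
  [0, 0, 0, 0, 0, 0, 1],
  [0, 0, 0, 0, 0, 0, 1],
  [0, 0, 0, 0, 0, 0, 1],
], force=20)

```text
t: 3.6
tcp_pos: [0.5255, -0.2088, 0.1893]
tool_rot: [0.686, 0.727, 0.0, 0.0]
ft_force: [-0.5, 0.8, -0.2]
grip_width: 0.332
```

```bash
python3 -c "
from plan import *
state()
from station import *
for n,(a,b,c,d) in dict(side=(150,310,180,360),top=(115,250,280,400)).items():
    cv2.imwrite(f'pics/g3{n}.png',cv2.resize(get_image(n)['pixels'][a:b,c:d],None,fx=3,fy=3))"
```

```text
t 3.6 tcp [ 0.5255 -0.2088  0.1893] psi 3.29 z-tilt [ 0.0007 -0.0003] F [-0.54  0.83 -0.16] M [0.065 0.006 0.013] w 0.332 q [ 0.57  0.5  -0.4   1.83  0.24  0.87  0.11]
```

View pics/g3side.png

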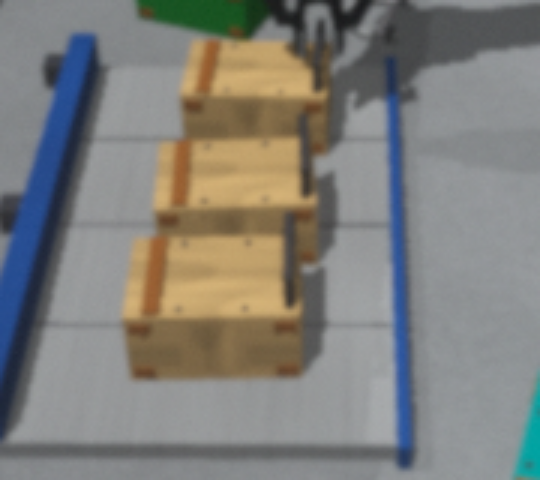

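The gripper at (320,30) in the crop straddles the right crate's bar and is still closing.

Request:
servo_tool([
  [0, 0, 0, 0, 0, 0, 1],
  [0, 0, 0, 0, 0, 0, 1],
  [0, 0, 0, 0, 0, 0, 1],
  [0, 0, 0, 0, 0, 0, 1],
  [0, 0, 0, 0, 0, 0, 1],
  [0, 0, 0, 0, 0, 0, 1],
  [0, 0, 0, 0, 0, 0, 1],
  [0, 0, 0, 0, 0, 0, 1],
  [0, 0, 0, 0, 0, 0, 1],
  [0, 0, 0, 0, 0, 0, 1],
])

```text
t: 4.7
tcp_pos: [0.5255, -0.2087, 0.1892]
tool_rot: [0.686, 0.727, 0.0, 0.0]
ft_force: [1.1, -0.5, 5.3]
grip_width: 0.104
```

```bash
python3 -c "
from plan import *
state()
from station import *
get_image('top');state()"
```

```text
t 4.7 tcp [ 0.5255 -0.2087  0.1892] psi 3.3 z-tilt [ 0.0007 -0.0002] F [ 1.07 -0.48  5.31] M [ 0.013 -0.     0.028] w 0.104 q [ 0.57  0.5  -0.4   1.83  0.24  0.87  0.11]
t 4.75 tcp [ 0.5255 -0.2088  0.1892] psi 3.3 z-tilt [ 0.0007 -0.0003] F [ 0.45 -0.33  5.83] M [ 0.046 -0.044 -0.038] w 0.104 q [ 0.57  0.5  -0.4   1.83  0.24  0.87  0.11]
```

Request:
servo_tool([
  [0, 0, 0, 0, 1.5, -2, 1],
  [0, 0, 0, 0, 1.6, -2, 1],
  [0, 0, 0, 0, 1.7, -2, 1],
  [0, 0, 0, 0, 1.7, -2.2, 1],
  [0, 0, 0, 0, 1.8, -2.2, 1],
  [0, 0, 0, 0, 0, 0, 1],
  [0, 0, 0, 0, 0, 0, 1],
  [0, 0, 0, 0, 0, 0, 1],
  [0, 0, 0, 0, 0, 0, 1],
  [0, 0, 0, 0, 0, 0, 1],
])

```text
t: 5.75
tcp_pos: [0.5335, -0.2083, 0.1993]
tool_rot: [0.686, 0.727, -0.0, -0.0]
ft_force: [-0.1, 0.8, -2.9]
grip_width: 0.107
```

```bash
cat >> plan.py <<'E'
def weigh(k,n=4):
    from station import get_image
    w=C[k][2];out=[]
    for i in range(n):
        if i: g=get_image("side")
        f=observe()["ft_force"];push=-(f[0]*np.cos(w)+f[1]*np.sin(w));out.append([-f[2],push,-f[2]*.15+push*.115])
    print("up,push,moment",np.round(out,2).tolist(),"mean",np.mean(out,0).round(3))
    cv2.imwrite(f"pics/w{k}.png",cv2.resize(g["pixels"][140:300,150:350],None,fx=3,fy=3))
E
python3 -c "
from plan import *
state();weigh(3,5)"
```

```text
t 5.75 tcp [ 0.5335 -0.2083  0.1993] psi 3.29 z-tilt [-0.0001  0.    ] F [-0.06  0.84 -2.92] M [0.035 0.031 0.016] w 0.107 q [ 0.57  0.49 -0.4   1.8   0.24  0.9   0.12]
up,push,moment [[2.92, 0.01, 0.44], [2.86, 0.08, 0.44], [2.65, -0.21, 0.37], [2.25, -0.2, 0.32], [2.45, 0.56, 0.43]] mean [2.627 0.049 0.4  ]
```

View pics/w3.png

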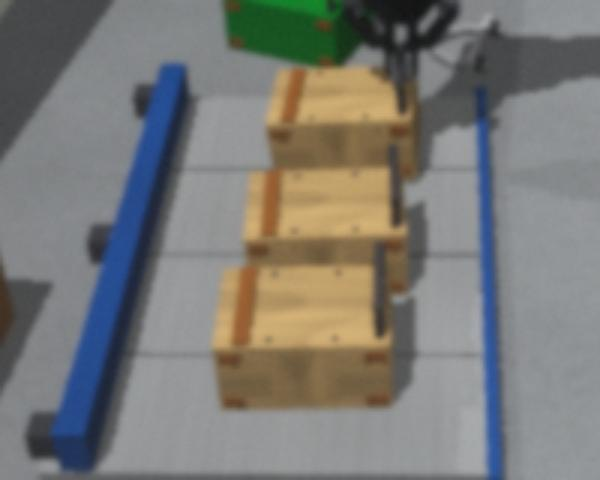

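The gripped crate reads about 0.40 Nm, between the two bands. I need to check whether it really tilted about its far edge.

```bash
cat > tilt.py <<'E'
from fit import *
from plan import C,weigh,state
def tbox(p,th,dx=0,lift=0):
    # rotate about far lower edge, near end up
    x,y,w=p;P=[]
    for a in(-.16,0):
        for b in(-.055,.055):
            for h in(0,.08):
                X=a*np.cos(th)+h*np.sin(th)+.08+dx;Z=-a*np.sin(th)+h*np.cos(th)+.02+lift
                P.append([x+np.cos(w)*X-np.sin(w)*b,y+np.sin(w)*X+np.cos(w)*b,Z])
    return P
def fitt(k,ths=(0,.02,.04,.055,.07,.085)):
    gs={n:get_image(n) for n in("top","side")}
    for n in gs:
        g=gs[n];P=tbox(C[k],.04);roi=bbox(g,P,6);l,t,r,b=roi
        m=wood(g["pixels"])[t:b,l:r]
        oth=np.zeros_like(m)
        for j in C:
            if j!=k: oth=np.maximum(oth,hullmask(g,tbox(C[j],0),roi))
        for th in ths:
            best=min((np.abs(np.maximum(hullmask(g,tbox((C[k][0],C[k][1]+dy,C[k][2]),th,dx),roi),oth)-m).sum(),dx,dy) for dx in np.arange(-.006,.0061,.002) for dy in (-.004,-.002,0,.002,.004))
            print(n,th,[round(float(v),3) for v in best])
    g=gs["side"];im=cv2.resize(g["pixels"],None,fx=5,fy=5,interpolation=cv2.INTER_CUBIC)
    for th,col in((0,(0,0,255)),(.07,(0,255,0))):
        u=proj(g,tbox(C[k],th))*5+2
        for i in range(8):
            for j in (1,2,4):
                if i<i^j: cv2.line(im,tuple(int(v) for v in u[i]),tuple(int(v) for v in u[i^j]),col,1)
    c=u.mean(0).astype(int);cv2.imwrite(f"pics/tilt{k}_{int(observe()['t']*100)}.png",im[max(c[1]-250,0):c[1]+250,c[0]-300:c[0]+300])
    print(f"pics/tilt{k}_{int(observe()['t']*100)}.png")
E
python3 -c "
from tilt import *
fitt(3);state();weigh(3,3)"
```

```text
top 0 [1025.125, 0.006, -0.004]
top 0.02 [1019.5, 0.004, -0.004]
top 0.04 [1017.438, 0.002, -0.004]
top 0.055 [1013.125, 0.002, -0.004]
top 0.07 [1013.312, 0.002, -0.004]
top 0.085 [1010.438, 0.0, -0.004]
side 0 [183.625, 0.002, -0.004]
side 0.02 [177.688, 0.0, -0.004]
side 0.04 [176.938, 0.0, -0.004]
side 0.055 [185.312, 0.0, -0.004]
side 0.07 [191.312, -0.002, -0.002]
side 0.085 [201.375, -0.002, 0.0]
pics/tilt3_605.png
t 6.05 tcp [ 0.5335 -0.2083  0.1993] psi 3.29 z-tilt [-0.0001 -0.    ] F [ 1.14 -0.05 -3.13] M [ 0.003  0.066 -0.028] w 0.109 q [ 0.57  0.49 -0.4   1.8   0.24  0.9   0.12]
up,push,moment [[3.13, -1.13, 0.34], [2.16, 0.34, 0.36], [2.48, 0.02, 0.37]] mean [ 2.592 -0.255  0.359]
```

View pics/tilt3_605.png

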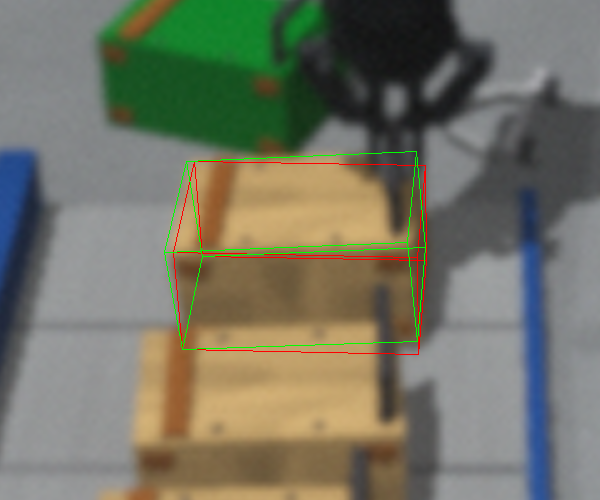

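Request:
servo_tool([
  [0, 0, 0, 0, -0.8, 1, 1],
  [0, 0, 0, 0, -0.8, 1, 1],
  [0, 0, 0, 0, -0.8, 1, 1],
  [0, 0, 0, 0, -0.8, 1, 1],
  [0, 0, 0, 0, 0, 0, 1],
  [0, 0, 0, 0, 0, 0, 1],
  [0, 0, 0, 0, 0, 0, 1],
  [0, 0, 0, 0, 0, 0, 1],
  [0, 0, 0, 0, 0, 0, 1],
  [0, 0, 0, 0, 0, 0, 1],
])

```text
t: 7.15
tcp_pos: [0.5304, -0.2084, 0.1954]
tool_rot: [0.686, 0.727, 0.0, 0.0]
ft_force: [-0.5, -0.5, -0.8]
grip_width: 0.108
```

```bash
python3 -c "
from tilt import *
from station import *
state();weigh(3,4);state();get_image('top');state()"
```

```text
t 7.15 tcp [ 0.5304 -0.2084  0.1954] psi 3.3 z-tilt [ 0.0001 -0.0001] F [-0.51 -0.52 -0.83] M [-0.031  0.171  0.029] w 0.108 q [ 0.57  0.49 -0.4   1.81  0.24  0.88  0.12]
up,push,moment [[0.83, 0.54, 0.19], [0.28, 0.67, 0.12], [1.14, 1.1, 0.3], [1.48, 1.83, 0.43]] mean [0.932 1.035 0.259]
t 7.3 tcp [ 0.5304 -0.2085  0.1953] psi 3.3 z-tilt [ 0.     -0.0001] F [-1.84  0.13 -1.48] M [ 0.013  0.195 -0.067] w 0.111 q [ 0.57  0.49 -0.4   1.81  0.24  0.88  0.12]
t 7.35 tcp [ 0.5304 -0.2085  0.1953] psi 3.3 z-tilt [ 0.     -0.0001] F [ 0.18  0.5  -0.16] M [-0.043  0.198  0.038] w 0.106 q [ 0.57  0.49 -0.4   1.81  0.24  0.88  0.12]
```

```bash
cat > flow.py <<'E'
from tilt import *
a=cv2.resize(cv2.imread("pics/side0.png")[140:300,150:350],None,fx=3,fy=3)
b=cv2.imread("pics/w3.png")
import copy
g=get_image("side")
def pred(th,pt):
    x,y,w=C[3];X0,b_,h=pt
    X=X0*np.cos(th)+h*np.sin(th)+.08;Z=-X0*np.sin(th)+h*np.cos(th)+.02
    return proj(g,[[x+np.cos(w)*X-np.sin(w)*b_,y+np.sin(w)*X+np.cos(w)*b_,Z]])[0]
for nm,pt in dict(nearbracket=(-.15,.055,.07),midface=(-.08,.055,.05),farbracket=(-.01,.055,.07),lidstrap=(-.025,.03,.08),lidnail=(-.12,.03,.08)).items():
    p0=pred(0,pt);c=((p0-[150,140])*3+1).astype(int);h=15
    A=a[c[1]-h:c[1]+h,c[0]-h:c[0]+h];S=b[c[1]-h-15:c[1]+h+15,c[0]-h-15:c[0]+h+15]
    r=cv2.matchTemplate(S,A,cv2.TM_CCOEFF_NORMED);_,v,_,l=cv2.minMaxLoc(r)
    print(nm,"moved px",(np.array(l)-15)/3,round(v,2),"pred .07",(pred(.07,pt)-p0).round(2),".035",(pred(.035,pt)-p0).round(2))
E
python3 flow.py
```

```text
nearbracket moved px [-1.         -1.33333333] 0.98 pred .07 [-1.67 -2.62] .035 [-0.81 -1.32]
midface moved px [-0.66666667 -0.66666667] 0.97 pred .07 [-1.19 -1.37] .035 [-0.58 -0.69]
farbracket moved px [-0.66666667 -0.33333333] 1.0 pred .07 [-1.5  -0.16] .035 [-0.75 -0.09]
lidstrap moved px [-1.  0.] 0.99 pred .07 [-1.73 -0.42] .035 [-0.86 -0.22]
lidnail moved px [-0.66666667 -1.        ] 0.97 pred .07 [-1.86 -2.09] .035 [-0.91 -1.06]
```

The match against the first picture shows a tilt of only about 0.035 rad, because the grip gave about 5 mm. I'll lift further to a true centimetre and read again.

Request:
servo_tool([
  [0, 0, 0, 0, 1.4, -1.8, 1],
  [0, 0, 0, 0, 1.4, -1.8, 1],
  [0, 0, 0, 0, 1.4, -1.8, 1],
  [0, 0, 0, 0, 1.4, -1.8, 1],
  [0, 0, 0, 0, 1.4, -1.8, 1],
  [0, 0, 0, 0, 0, 0, 1],
  [0, 0, 0, 0, 0, 0, 1],
  [0, 0, 0, 0, 0, 0, 1],
  [0, 0, 0, 0, 0, 0, 1],
  [0, 0, 0, 0, 0, 0, 1],
])

```text
t: 8.4
tcp_pos: [0.5373, -0.208, 0.2043]
tool_rot: [0.686, 0.727, -0.0, -0.0]
ft_force: [0.9, 0.3, -2.4]
grip_width: 0.104
```

```bash
python3 -c "
from tilt import *
from station import *
state();weigh(3,5);state()"; python3 flow.py
```

```text
t 8.4 tcp [ 0.5373 -0.208   0.2043] psi 3.29 z-tilt [-0.0001 -0.    ] F [ 0.94  0.27 -2.43] M [-0.012  0.079  0.063] w 0.104 q [ 0.56  0.49 -0.4   1.79  0.24  0.91  0.12]
up,push,moment [[2.43, -0.95, 0.25], [2.78, -0.22, 0.39], [1.95, -0.59, 0.22], [2.22, -0.25, 0.31], [1.83, -0.91, 0.17]] mean [ 2.24  -0.584  0.269]
t 8.6 tcp [ 0.5373 -0.2081  0.2042] psi 3.29 z-tilt [-0.0002  0.    ] F [ 0.87  0.75 -1.83] M [-0.019  0.101  0.001] w 0.106 q [ 0.56  0.49 -0.4   1.79  0.24  0.91  0.12]
nearbracket moved px [-2.66666667 -4.        ] 0.96 pred .07 [-1.67 -2.62] .035 [-0.81 -1.32]
midface moved px [-1.66666667 -2.        ] 0.97 pred .07 [-1.19 -1.37] .035 [-0.58 -0.69]
farbracket moved px [-2.         -0.33333333] 0.99 pred .07 [-1.5  -0.16] .035 [-0.75 -0.09]
lidstrap moved px [-2.33333333 -0.33333333] 0.99 pred .07 [-1.73 -0.42] .035 [-0.86 -0.22]
lidnail moved px [-2.33333333 -3.        ] 0.97 pred .07 [-1.86 -2.09] .035 [-0.91 -1.06]
```

Those earlier offsets came from the half-lowered picture. At full lift the crate really tilted by about 0.1 rad. The moment is about 0.27–0.38 Nm lifting and 0.2–0.26 Nm lowering, so crate 3 (right) is nearly empty. I'll set it back down and release.

Request:
servo_tool([
  [0, 0, 0, 0, -2.1, 2.5, 1],
  [0, 0, 0, 0, -2.1, 2.5, 1],
  [0, 0, 0, 0, -2, 2.5, 1],
  [0, 0, 0, 0, -1.9, 2.5, 1],
  [0, 0, 0, 0, -1.9, 2.5, 1],
  [0, 0, 0, 0, -1.9, 2.5, 1],
  [0, 0, 0, 0, 0, 0, 0],
  [0, 0, 0, 0, 0, 0, 0],
  [0, 0, 0, 0, 0, 0, 0],
  [0, 0, 0, 0, 0, -4, 0],
])

```text
t: 9.65
tcp_pos: [0.5253, -0.2086, 0.1931]
tool_rot: [0.686, 0.727, -0.0, -0.0]
ft_force: [-0.2, -0.1, -0.2]
grip_width: 0.785
```

```bash
python3 -c "
from plan import *
state();x,y,w=handle(2);
s=observe();p,q=s['tcp_pos'],R.from_quat(s['tool_rot'])
p1,q1=tgt(x,y,.235,w);print(p1);show(x,y,.235,w,7);
p[2]=.235;print(plan(p,q,p1,q1,6))"
```

```text
t 9.65 tcp [ 0.5253 -0.2086  0.1931] psi 3.3 z-tilt [-0.0007  0.0003] F [-0.23 -0.13 -0.18] M [-0.017 -0.01  -0.001] w 0.785 q [ 0.57  0.49 -0.4   1.82  0.24  0.87  0.12]
[ 0.51933919 -0.02480661  0.235     ]
n 7 turn [-0.01 -0.   -0.8 ] shift [26.23  1.75 -5.99] total [-0.04 -0.02 -5.58] [183.6  12.3 -41.9]
(array([-0.00595006, -0.00325717, -0.92967029]), array([3.05968308e+01, 2.01135414e+00, 4.94702024e-03]))
```

Request:
servo_tool([
  [0, 0, 0, 0, 0, -14, 0],
  [0, 0, 0, 0, 0, -14, 0],
  [0, 0, 0, 0, 0, -14, 0],
  [0, 0, -0.9, 30.6, 2, 0, 0],
  [0, 0, -0.9, 30.6, 2, 0, 0],
  [0, 0, -0.9, 30.6, 2, 0, 0],
  [0, 0, -0.9, 30.6, 2, 0, 0],
  [0, 0, -0.9, 30.6, 2, 0, 0],
  [0, 0, -0.9, 30.6, 2, 0, 0],
  [0, 0, -0.2, 0, 0, 0, 0],
])

```text
t: 10.65
tcp_pos: [0.5198, -0.0199, 0.237]
tool_rot: [0.648, 0.762, 0.001, 0.0]
ft_force: [-0.7, -0.3, 0.3]
grip_width: 0.999
```

```bash
python3 -c "
from plan import *
state();x,y,w=handle(2);show(x,y,.189,w,5)"
```

```text
t 10.65 tcp [ 0.5198 -0.0199  0.237 ] psi 9.29 z-tilt [0.0022 0.002 ] F [-0.74 -0.27  0.27] M [ 0.032 -0.028  0.003] w 0.999 q [ 0.32  0.38 -0.5   1.88  0.22  0.93 -0.12]
n 5 turn [ 0.03 -0.02  0.08] shift [-0.97 -0.25  9.6 ] total [ 0.14 -0.09  0.41] [-4.8 -1.3 48. ]
```

Request:
servo_tool([
  [0, 0, 0, -3, -0.5, 4, 0],
  [0, 0, 0.2, 0, -0.5, 11, 0],
  [0, 0, 0, 0, 0, 11, 0],
  [0, 0, 0, 0, 0, 11, 0],
  [0, 0, 0, 0, 0, 11, 0],
  [0, 0, 0, 0, 0, 0, 1],
  [0, 0, 0, 0, 0, 0, 1],
  [0, 0, 0, 0, 0, 0, 1],
  [0, 0, 0, 0, 0, 0, 1],
  [0, 0, 0, 0, 0, 0, 1],
])

```text
t: 11.65
tcp_pos: [0.5194, -0.028, 0.1877]
tool_rot: [0.651, 0.759, 0.0, 0.0]
ft_force: [-0.1, 0.3, 0.0]
grip_width: 0.145
```

```bash
python3 -c "
from plan import *
state();x,y,w=handle(2);print(x,y);show(x,y,.189,w,1)"
```

```text
t 11.65 tcp [ 0.5194 -0.028   0.1877] psi 8.7 z-tilt [ 0.0008 -0.0001] F [-0.09  0.28  0.01] M [-0.003 -0.018  0.02 ] w 0.145 q [ 0.3   0.45 -0.47  1.93  0.27  0.82 -0.16]
0.5193391928458032 -0.02480660695038004
n 1 turn [ 0.04  0.01 -0.19] shift [ 3.14  0.47 -1.3 ] total [ 0.04  0.01 -0.19] [ 3.1  0.5 -1.3]
```

Request:
servo_tool([
  [0, 0, 0, 0, 0, 0, 1],
  [0, 0, 0, 0, 0, 0, 1],
  [0, 0, 0, 0, 1.5, -2, 1],
  [0, 0, 0, 0, 1.6, -2, 1],
  [0, 0, 0, 0, 1.7, -2, 1],
  [0, 0, 0, 0, 1.7, -2.2, 1],
  [0, 0, 0, 0, 1.8, -2.2, 1],
  [0, 0, 0, 0, 0, 0, 1],
  [0, 0, 0, 0, 0, 0, 1],
  [0, 0, 0, 0, 0, 0, 1],
])

```text
t: 12.65
tcp_pos: [0.5272, -0.0268, 0.1976]
tool_rot: [0.651, 0.759, -0.0, -0.0]
ft_force: [-0.6, -0.4, -4.8]
grip_width: 0.107
```

```bash
python3 -c "
from plan import *
state();weigh(2,6);state()"
```

```text
t 12.65 tcp [ 0.5272 -0.0268  0.1976] psi 8.69 z-tilt [-0.0004 -0.0001] F [-0.59 -0.37 -4.82] M [-0.087  0.214 -0.024] w 0.107 q [ 0.3   0.44 -0.47  1.91  0.26  0.85 -0.15]
up,push,moment [[4.82, 0.64, 0.8], [4.41, 1.59, 0.84], [3.57, 0.43, 0.59], [3.55, 1.04, 0.65], [3.79, 0.96, 0.68], [3.85, 1.31, 0.73]] mean [3.997 0.995 0.714]
t 12.9 tcp [ 0.5272 -0.0268  0.1976] psi 8.7 z-tilt [-0.0004 -0.0001] F [-1.29 -0.23 -3.85] M [-0.105  0.255 -0.035] w 0.106 q [ 0.3   0.44 -0.47  1.91  0.26  0.85 -0.15]
```

View pics/w2.png

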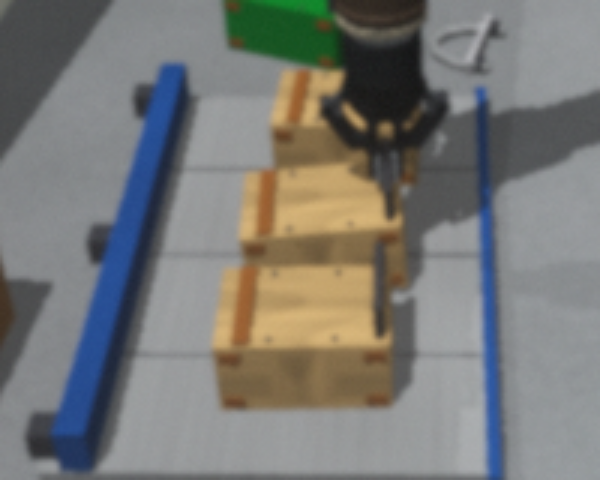

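The middle crate (crate 2) reads about 0.71 Nm with its near end visibly raised, so it is full. I'll set it flat and work out the slide.

Request:
servo_tool([
  [0, 0, 0, 0, -1.8, 2.2, 1],
  [0, 0, 0, 0, -1.7, 2.2, 1],
  [0, 0, 0, 0, -1.7, 2, 1],
  [0, 0, 0, 0, -1.6, 2, 1],
  [0, 0, 0, 0, -1.5, 1.6, 1],
  [0, 0, 0, 0, 0, 0, 1],
  [0, 0, 0, 0, 0, 0, 1],
  [0, 0, 0, 0, 0, 0, 1],
  [0, 0, 0, 0, 0, 0, 1],
  [0, 0, 0, 0, 0, 0, 1],
], force=40)

```text
t: 13.9
tcp_pos: [0.5195, -0.028, 0.1879]
tool_rot: [0.651, 0.759, 0.0, 0.0]
ft_force: [-0.9, -0.2, 2.1]
grip_width: 0.1
```

```bash
cat >> plan.py <<'E'
def slide(k,gap,n):
    """plan to centre at rail-x = -.08-gap, yaw aligned, keeping rail-y; uses measured tcp offset along the bar"""
    s=observe();p,q=s["tcp_pos"],R.from_quat(s["tool_rot"]);T=q.as_matrix();psi=np.arctan2(T[1,1],T[0,1])
    hx,hy,w=handle(k)
    off=-np.sin(w)*(p[0]-hx)+np.cos(w)*(p[1]-hy)   # along bar
    print("offset along bar",round(off*1e3,1),"across",round((np.cos(w)*(p[0]-hx)+np.sin(w)*(p[1]-hy))*1e3,1))
    a=RAIL[2];c,ss=np.cos(a),np.sin(a)
    dx,dy=C[k][0]-RAIL[0],C[k][1]-RAIL[1];ry=-ss*dx+c*dy
    X,Y=-.15-gap,ry+off
    x,y=RAIL[0]+c*X-ss*Y,RAIL[1]+ss*X+c*Y
    print("target tcp",round(x,4),round(y,4))
    p1,q1=tgt(x,y,p[2],a+psi-w)
    rv,sh=plan(p,q,p1,q1,n);print("n",n,rv.round(3),sh.round(3))
E
python3 -c "
from plan import *
state();slide(2,.012,15)
from station import *
for i in range(3): get_image('side');state()
"
```

```text
t 13.9 tcp [ 0.5195 -0.028   0.1879] psi 8.69 z-tilt [ 0.0008 -0.    ] F [-0.92 -0.21  2.08] M [-0.07   0.026 -0.002] w 0.1 q [ 0.3   0.45 -0.47  1.93  0.27  0.82 -0.16]
offset along bar -3.1 across -0.4
target tcp 0.6195 -0.0141
n 15 [0.003 0.    0.22 ] [8.500e-02 6.734e+00 3.000e-03]
t 13.95 tcp [ 0.5195 -0.0279  0.188 ] psi 8.7 z-tilt [0.0008 0.    ] F [-0.71 -1.01  3.14] M [-0.068  0.016  0.021] w 0.1 q [ 0.3   0.45 -0.47  1.93  0.27  0.82 -0.16]
t 14.0 tcp [ 0.5195 -0.0279  0.1879] psi 8.7 z-tilt [0.0008 0.    ] F [-1.64 -0.7   2.58] M [-0.124  0.012  0.   ] w 0.1 q [ 0.3   0.45 -0.47  1.93  0.27  0.82 -0.16]
t 14.05 tcp [ 0.5195 -0.028   0.188 ] psi 8.69 z-tilt [ 0.0008 -0.    ] F [-0.03 -0.94  3.07] M [-0.126  0.035 -0.045] w 0.102 q [ 0.3   0.45 -0.47  1.93  0.27  0.82 -0.16]
```

Request:
servo_tool([
  [0, 0, 0.2, 0, 3, 0, 1],
  [0, 0, 0.2, 0, 6, 0, 1],
  [0, 0, 0.25, 0, 7, 0, 1],
  [0, 0, 0.25, 0, 7, 0, 1],
  [0, 0, 0.25, 0, 7, 0, 1],
  [0, 0, 0.25, 0, 7, 0, 1],
  [0, 0, 0.25, 0, 7, 0, 1],
  [0, 0, 0.25, 0, 7, 0, 1],
  [0, 0, 0.25, 0, 7, 0, 1],
  [0, 0, 0.25, 0, 7, 0, 1],
])

```text
t: 15.05
tcp_pos: [0.5823, -0.0193, 0.1879]
tool_rot: [0.667, 0.745, -0.001, -0.001]
ft_force: [-10.4, -1.0, 12.3]
grip_width: 0.098
```

```bash
python3 -c "
from plan import *
from station import *
state()
a=RAIL[2];s=observe();p=s['tcp_pos'];dx,dy=p[0]-RAIL[0],p[1]-RAIL[1];print('rail frame tcp',np.cos(a)*dx+np.sin(a)*dy,-np.sin(a)*dx+np.cos(a)*dy)
for n,(a,b,c,d) in dict(side=(130,310,140,360),top=(115,250,200,380)).items():
    cv2.imwrite(f'pics/s2{n}.png',cv2.resize(get_image(n)['pixels'][a:b,c:d],None,fx=3.5,fy=3.5))"
```

```text
t 15.05 tcp [ 0.5823 -0.0193  0.1879] psi 6.31 z-tilt [-0.0032 -0.0008] F [-10.37  -1.01  12.29] M [-0.148  1.879  0.065] w 0.098 q [ 0.25  0.53 -0.44  1.78  0.28  0.9  -0.2 ]
rail frame tcp -0.19956118147619095 0.00923850289465868
```

View pics/s2side.png

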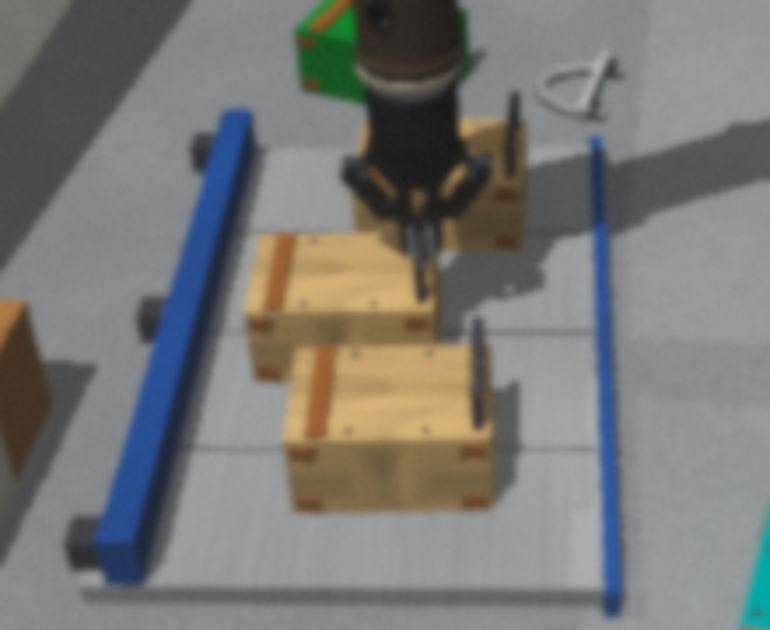

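View pics/s2top.png

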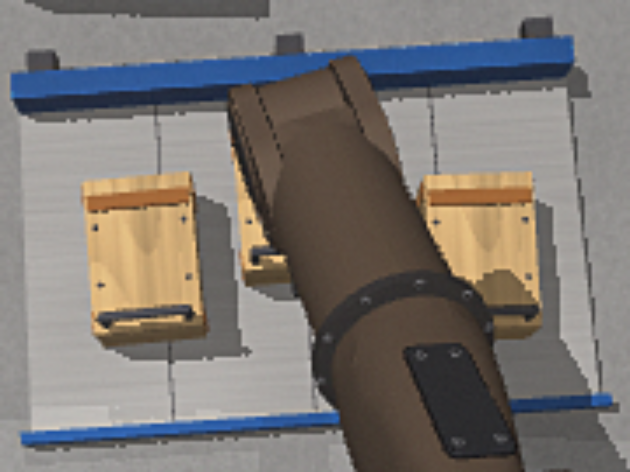

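Sliding works with no contact on the rail yet, but the hand presses down about 12 N. I'll ease it up about a millimetre and go on more slowly.

Request:
servo_tool([
  [0, 0, 0, 0, 0, -1, 1],
  [0, 0, 0, 0, 0, -0.5, 1],
  [0, 0, 0.1, 0, 4, 0, 1],
  [0, 0, 0.1, 0, 4, 0, 1],
  [0, 0, 0.1, 0, 4, 0, 1],
  [0, 0, 0.1, 0, 4, 0, 1],
  [0, 0, 0.1, 0, 4, 0, 1],
  [0, 0, 0.1, 0, 4, 0, 1],
  [0, 0, 0.1, 0, 4, 0, 1],
  [0, 0, 0.1, 0, 4, 0, 1],
], force=25)

```text
t: 16.15
tcp_pos: [0.6157, -0.0161, 0.1892]
tool_rot: [0.672, 0.74, -0.0, -0.0]
ft_force: [-2.8, -0.0, -1.2]
grip_width: 0.103
```

```bash
cat >> plan.py <<'E'
def rs():
    state();a=RAIL[2];s=observe();p=s['tcp_pos'];dx,dy=p[0]-RAIL[0],p[1]-RAIL[1];print('rail frame tcp',round(np.cos(a)*dx+np.sin(a)*dy,4),round(-np.sin(a)*dx+np.cos(a)*dy,4))
E
python3 -c "
from plan import *
rs();slide(2,0,1)"
```

```text
t 16.15 tcp [ 0.6157 -0.0161  0.1892] psi 5.49 z-tilt [-0.0001 -0.    ] F [-2.85 -0.01 -1.23] M [-0.055  0.535  0.05 ] w 0.103 q [ 0.23  0.57 -0.43  1.7   0.28  0.93 -0.21]
rail frame tcp -0.166 0.0092
offset along bar -6.3 across 96.6
target tcp 0.6318 -0.0161
n 1 [-4.000e-03  1.000e-03  3.295e+00] [-1.5100e+00  1.5971e+01 -1.0000e-03]
```

Request:
servo_tool([
  [0, 0, 0, 0, 3, 0, 1],
  [0, 0, 0, 0, 3, 0, 1],
  [0, 0, 0, 0, 2, 0, 1],
  [0, 0, 0, 0, 1, 0, 1],
  [0, 0, 0, 0, 0.7, 0, 1],
  [0, 0, 0, 0, 0.7, 0, 1],
  [0, 0, 0, 0, 0.7, 0, 1],
  [0, 0, 0, 0, 0.7, 0, 1],
  [0, 0, 0, 0, 0.7, 0, 1],
  [0, 0, 0, 0, 0.7, 0, 1],
])

```text
t: 17.15
tcp_pos: [0.6286, -0.0148, 0.1892]
tool_rot: [0.672, 0.74, -0.0, 0.0]
ft_force: [-3.5, -0.7, -1.0]
grip_width: 0.1
```

```bash
python3 -c "
from plan import *
rs()"
```

```text
t 17.15 tcp [ 0.6286 -0.0148  0.1892] psi 5.5 z-tilt [ 0. -0.] F [-3.53 -0.75 -0.96] M [0.005 0.628 0.023] w 0.1 q [ 0.22  0.59 -0.42  1.66  0.28  0.95 -0.21]
rail frame tcp -0.153 0.0092
```

Request:
servo_tool([
  [0, 0, 0, 0, 0.3, 0, 1],
  [0, 0, 0, 0, 0.3, 0, 1],
  [0, 0, 0, 0, 0.3, 0, 1],
  [0, 0, 0, 0, 0.3, 0, 1],
  [0, 0, 0, 0, 0.2, 0, 1],
  [0, 0, 0, 0, 0.2, 0, 1],
  [0, 0, 0, 0, 0.2, 0, 1],
  [0, 0, 0, 0, 0, 0, 1],
  [0, 0, 0, 0, 0, 0, 1],
  [0, 0, 0, 0, 0, 0, 1],
])

```text
t: 18.15
tcp_pos: [0.6304, -0.0147, 0.1892]
tool_rot: [0.672, 0.74, 0.0, 0.0]
ft_force: [-3.5, 0.1, -1.3]
grip_width: 0.1
```

```bash
python3 -c "
from plan import *
rs()
from station import *
i=get_image('side')['pixels'];rs();cv2.imwrite('pics/f2side.png',cv2.resize(i[150:260,180:290],None,fx=5.4,fy=5.4,interpolation=cv2.INTER_CUBIC))"
```

```text
t 18.15 tcp [ 0.6304 -0.0147  0.1892] psi 5.5 z-tilt [ 0.0001 -0.    ] F [-3.49  0.13 -1.3 ] M [-0.019  0.468  0.005] w 0.1 q [ 0.22  0.59 -0.42  1.66  0.28  0.95 -0.21]
rail frame tcp -0.1513 0.0092
t 18.2 tcp [ 0.6303 -0.0147  0.1892] psi 5.5 z-tilt [ 0. -0.] F [-3.56 -0.87 -0.95] M [-0.087  0.482  0.014] w 0.098 q [ 0.22  0.59 -0.42  1.66  0.28  0.95 -0.21]
rail frame tcp -0.1513 0.0092
```

View pics/f2side.png

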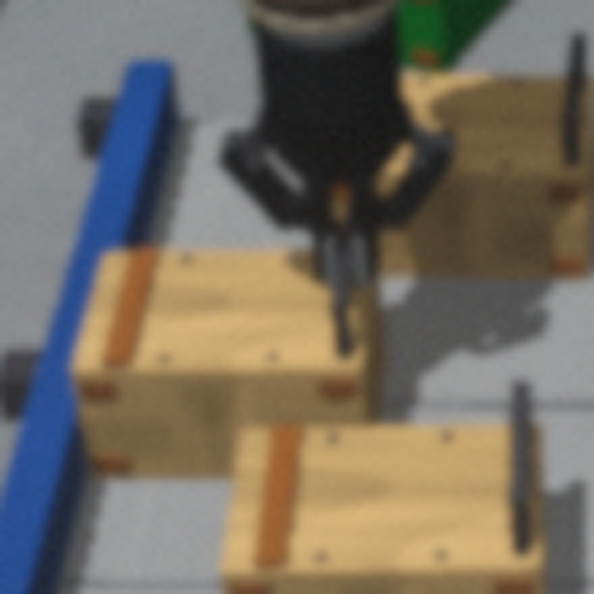

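Request:
servo_tool([
  [0, 0, 0, 0, 0.3, 0, 1],
  [0, 0, 0, 0, 0.3, 0, 1],
  [0, 0, 0, 0, 0.3, 0, 1],
  [0, 0, 0, 0, 0.2, 0, 1],
  [0, 0, 0, 0, 0.2, 0, 1],
  [0, 0, 0, 0, 0.2, 0, 1],
  [0, 0, 0, 0, 0, 0, 1],
  [0, 0, 0, 0, 0, 0, 1],
  [0, 0, 0, 0, 0, 0, 1],
  [0, 0, 0, 0, 0, 0, 1],
])

```text
t: 19.2
tcp_pos: [0.6315, -0.0145, 0.1891]
tool_rot: [0.672, 0.74, -0.0, -0.0]
ft_force: [-5.3, -0.4, -0.5]
grip_width: 0.097
```

```bash
python3 -c "
from plan import *
rs()"
```

```text
t 19.2 tcp [ 0.6315 -0.0145  0.1891] psi 5.5 z-tilt [-0.0007 -0.0001] F [-5.32 -0.4  -0.48] M [0.028 0.952 0.039] w 0.097 q [ 0.22  0.59 -0.42  1.66  0.28  0.95 -0.21]
rail frame tcp -0.1501 0.0092
```

Request:
servo_tool([
  [0, 0, 0, 0, 0.2, 0, 1],
  [0, 0, 0, 0, 0.2, 0, 1],
  [0, 0, 0, 0, 0.2, 0, 1],
  [0, 0, 0, 0, 0, 0, 1],
  [0, 0, 0, 0, 0, 0, 1],
  [0, 0, 0, 0, 0, 0, 1],
  [0, 0, 0, 0, 0, 0, 1],
  [0, 0, 0, 0, 0, 0, 1],
  [0, 0, 0, 0, 0, 0, 1],
  [0, 0, 0, 0, 0, 0, 1],
])

```text
t: 20.2
tcp_pos: [0.6316, -0.0144, 0.189]
tool_rot: [0.672, 0.74, -0.001, -0.001]
ft_force: [-6.9, -0.5, 0.7]
grip_width: 0.097
```

```bash
python3 -c "
from plan import *
rs()
from fit import *
gs={'side':get_image('side')}
"
```

```text
t 20.2 tcp [ 0.6316 -0.0144  0.189 ] psi 5.5 z-tilt [-0.0019 -0.0002] F [-6.92 -0.52  0.68] M [-0.022  1.373  0.028] w 0.097 q [ 0.22  0.6  -0.42  1.65  0.28  0.95 -0.21]
rail frame tcp -0.15 0.0094
```

Contact is firm: 0.6 mm commanded moved it only 0.1 mm at 6.9 N, about 3.5 N of that on the rail. Mz is near zero, so the far face looks square. I'll release and rise.

Request:
servo_tool([
  [0, 0, 0, 0, 0, 0, 0],
  [0, 0, 0, 0, 0, 0, 0],
  [0, 0, 0, 0, 0, 0, 0],
  [0, 0, 0, 0, 0, 0, 0],
  [0, 0, 0, 0, 0, -9, 0],
  [0, 0, 0, 0, 0, -9, 0],
  [0, 0, 0, 0, 0, -9, 0],
  [0, 0, 0, 0, 0, -9, 0],
  [0, 0, 0, 0, 0, -10, 0],
  [0, 0, 0, 0, 0, 0, 0],
], force=20)

```text
t: 21.25
tcp_pos: [0.6332, -0.0143, 0.2372]
tool_rot: [0.672, 0.74, 0.001, 0.001]
ft_force: [0.6, -1.1, -0.2]
grip_width: 0.997
```

```bash
python3 -c "
from plan import *
state();x,y,w=handle(1);print(x,y);show(x,y,.235,w,9)"
```

```text
t 21.25 tcp [ 0.6332 -0.0143  0.2372] psi 5.49 z-tilt [0.0029 0.0001] F [ 0.63 -1.09 -0.25] M [-0.028 -0.028  0.037] w 0.997 q [ 0.23  0.55 -0.44  1.61  0.26  1.04 -0.19]
0.5127637566526118 0.13163387853668393
n 9 turn [ 0.02  0.   -0.2 ] shift [ 17.59 -11.53   0.22] total [ 0.16  0.02 -1.79] [ 158.3 -103.7    2. ]
```

Request:
servo_tool([
  [0, 0, -0.2, 20, -13, 0, 0],
  [0, 0, -0.2, 20, -13, 0, 0],
  [0, 0, -0.2, 20, -13, 0, 0],
  [0, 0, -0.2, 20, -13, 0, 0],
  [0, 0, -0.2, 20, -13, 0, 0],
  [0, 0, -0.2, 20, -13, 0, 0],
  [0, 0, -0.2, 20, -13, 0, 0],
  [0, 0, -0.3, 18, -13, 0, 0],
  [0, 0, 0, 0, 0, 0, 0],
  [0, 0, 0, 0, 0, 0, 0],
])

```text
t: 22.25
tcp_pos: [0.5119, 0.1315, 0.2352]
tool_rot: [0.661, 0.75, -0.0, 0.0]
ft_force: [0.3, -0.3, 0.8]
grip_width: 1.0
```

```bash
python3 -c "
from plan import *
state();x,y,w=handle(1);print(x,y);show(x,y,.189,w,5)
from station import *
for n,(a,b,c,d) in dict(side=(130,310,140,360),top=(115,250,200,380)).items():
    cv2.imwrite(f'pics/c1{n}.png',cv2.resize(get_image(n)['pixels'][a:b,c:d],None,fx=3.5,fy=3.5))"
```

```text
t 22.25 tcp [0.5119 0.1315 0.2352] psi 7.25 z-tilt [ 0.0002 -0.0003] F [ 0.28 -0.26  0.82] M [-0.057  0.007 -0.01 ] w 1.0 q [ 0.03  0.4  -0.5   1.86  0.24  0.94 -0.46]
0.5127637566526118 0.13163387853668393
n 5 turn [ 0.    0.   -0.01] shift [0.01 0.17 9.25] total [ 0.01  0.02 -0.03] [ 0.1  0.9 46.2]
```

View pics/c1top.png

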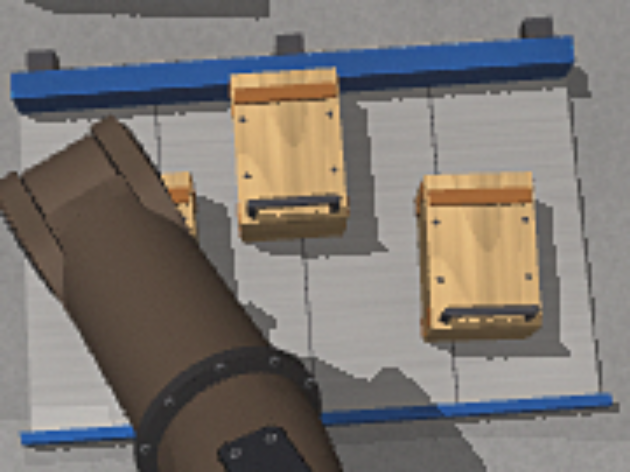

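View pics/c1side.png

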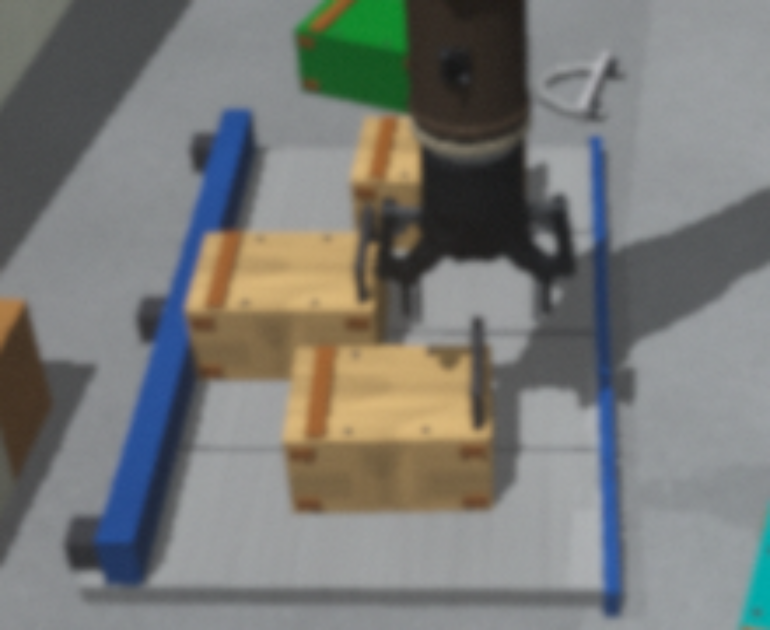

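The top view shows the middle crate's far edge against the rail, parallel to within about half a degree. The gripper is above crate 1's bar, so I'll descend and close.

Request:
servo_tool([
  [0, 0, 0, 0, 1, 6, 0],
  [0, 0, 0, 0, 0, 10, 0],
  [0, 0, 0, 0, 0, 10, 0],
  [0, 0, 0, 0, 0, 10, 0],
  [0, 0, 0, 0, 0, 10, 0],
  [0, 0, 0, 0, 0, 0, 1],
  [0, 0, 0, 0, 0, 0, 1],
  [0, 0, 0, 0, 0, 0, 1],
  [0, 0, 0, 0, 0, 0, 1],
  [0, 0, 0, 0, 0, 0, 1],
])

```text
t: 23.35
tcp_pos: [0.5132, 0.1316, 0.1896]
tool_rot: [0.661, 0.75, 0.0, 0.0]
ft_force: [0.3, -0.6, -0.4]
grip_width: 0.144
```

```bash
python3 -c "
from plan import *
state();x,y,w=handle(1);print(x,y)"
```

```text
t 23.35 tcp [0.5132 0.1316 0.1896] psi 7.19 z-tilt [0.0008 0.0001] F [ 0.26 -0.59 -0.41] M [-0.031  0.007  0.021] w 0.144 q [ 0.01  0.46 -0.48  1.91  0.28  0.84 -0.49]
0.5127637566526118 0.13163387853668393
```

Request:
servo_tool([
  [0, 0, 0, 0, 0, 0, 1],
  [0, 0, 0, 0, 0, 0, 1],
  [0, 0, 0, 0, 1.5, -2, 1],
  [0, 0, 0, 0, 1.6, -2, 1],
  [0, 0, 0, 0, 1.7, -2, 1],
  [0, 0, 0, 0, 1.7, -2.2, 1],
  [0, 0, 0, 0, 1.8, -2.2, 1],
  [0, 0, 0, 0, 0, 0, 1],
  [0, 0, 0, 0, 0, 0, 1],
  [0, 0, 0, 0, 0, 0, 1],
])

```text
t: 24.35
tcp_pos: [0.5212, 0.1325, 0.1995]
tool_rot: [0.661, 0.75, -0.0, -0.0]
ft_force: [0.4, 0.1, -2.2]
grip_width: 0.103
```

```bash
python3 -c "
from plan import *
state();weigh(1,6);state()"
```

```text
t 24.35 tcp [0.5212 0.1325 0.1995] psi 7.2 z-tilt [-0.0001 -0.    ] F [ 0.45  0.08 -2.16] M [ 0.003  0.014 -0.026] w 0.103 q [ 0.01  0.46 -0.48  1.88  0.27  0.87 -0.48]
up,push,moment [[2.16, -0.45, 0.27], [3.19, 0.23, 0.5], [1.04, -0.67, 0.08], [2.25, 0.07, 0.35], [1.73, 0.31, 0.3], [2.64, -0.03, 0.39]] mean [ 2.17  -0.09   0.315]
t 24.6 tcp [0.5212 0.1325 0.1995] psi 7.2 z-tilt [-0.0001 -0.0001] F [ 0.14 -0.89 -2.64] M [-0.045  0.054  0.017] w 0.106 q [ 0.01  0.46 -0.48  1.88  0.27  0.87 -0.48]
```

View pics/w1.png

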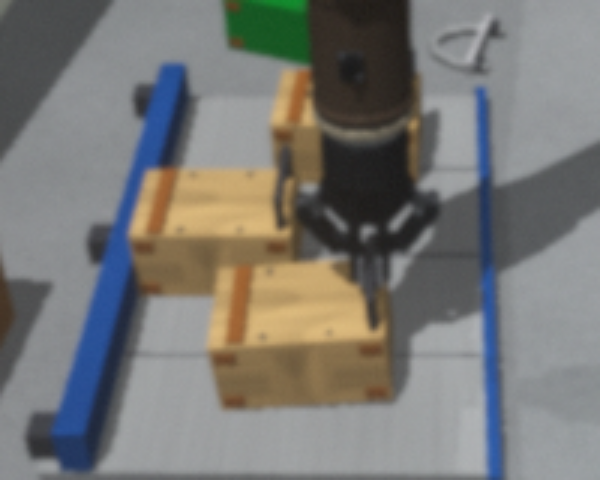

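Crate 1 (left) is visibly tilted and reads about 0.3 Nm, so it is nearly empty. I'll set it down as it was and let go.

Request:
servo_tool([
  [0, 0, 0, 0, -1.8, 2.2, 1],
  [0, 0, 0, 0, -1.7, 2.2, 1],
  [0, 0, 0, 0, -1.7, 2, 1],
  [0, 0, 0, 0, -1.6, 2, 1],
  [0, 0, 0, 0, -1.5, 2, 1],
  [0, 0, 0, 0, 0, 0, 0],
  [0, 0, 0, 0, 0, 0, 0],
  [0, 0, 0, 0, 0, 0, 0],
  [0, 0, 0, 0, 0, 0, 0],
  [0, 0, 0, 0, 0, -5, 0],
])

```text
t: 25.6
tcp_pos: [0.5127, 0.1313, 0.1938]
tool_rot: [0.661, 0.75, -0.001, -0.0]
ft_force: [-0.1, 1.0, 0.6]
grip_width: 0.94
```

Request:
servo_tool([
  [0, 0, 0, 0, 0, -14, 0],
  [0, 0, 0, 0, 0, -16, 0],
  [0, 0, 0, 0, 0, -20, 0],
  [0, 0, 0, 0, -10, -20, 0],
  [0, 0, 0, 0, -20, -10, 0],
  [0, 0, 0, 0, -25, 0, 0],
  [0, 0, 0, 0, -25, 0, 0],
  [0, 0, 0, 0, -25, 0, 0],
  [0, 0, 0, 0, -15, 0, 0],
  [0, 0, 0, 0, 0, 0, 0],
])

```text
t: 26.6
tcp_pos: [0.3926, 0.1164, 0.275]
tool_rot: [0.661, 0.75, -0.0, 0.001]
ft_force: [-0.4, -1.1, 0.5]
grip_width: 0.999
```

```bash
cat > run2.py <<'E'
from fit import *
from plan import state
state()
gs={n:get_image(n) for n in("top","side")}
c0=[[.5822,.1405,.127],[.70,-.0027,.0975],[.5954,-.2031,.0612]]
p=(.7818,-.0091,.0977)
for sel in (["top"],["side"],["top","side"]):
    ps,f=fitall({n:gs[n] for n in sel},c0,CR,wood);print(sel,f)
    for q in ps:
        c,s=np.cos(p[2]),np.sin(p[2]);dx,dy=q[0]-p[0],q[1]-p[1]
        print(np.round(q,4),"rail",round(c*dx+s*dy,4),round(-s*dx+c*dy,4),"dyaw",round(np.degrees(q[2]-p[2]),2))
cv2.imwrite("pics/e_top.png",cv2.resize(gs["top"]["pixels"][105:250,190:390],None,fx=4,fy=4,interpolation=cv2.INTER_CUBIC))
cv2.imwrite("pics/e_side.png",gs["side"]["pixels"])
E
python3 run2.py
```

```text
t 26.6 tcp [0.3926 0.1164 0.275 ] psi 7.23 z-tilt [ 0.0008 -0.0009] F [-0.36 -1.06  0.52] M [ 0.031 -0.014  0.002] w 0.999 q [ 0.09  0.17 -0.57  2.07  0.11  0.94 -0.41]
['top'] 1064.25
[0.5822 0.1423 0.1198] rail -0.1839 0.1701 dyaw 1.26
[ 0.7004 -0.0039  0.0932] rail -0.0805 0.0131 dyaw -0.26
[ 0.5962 -0.2031  0.0622] rail -0.2036 -0.1749 dyaw -2.03
['side'] 342.25
[0.5819 0.1381 0.1244] rail -0.1846 0.166 dyaw 1.53
[ 0.6979 -0.0079  0.1148] rail -0.0834 0.0094 dyaw 0.98
[ 0.594  -0.2079  0.0879] rail -0.2063 -0.1796 dyaw -0.56
['top', 'side'] 1538.5
[0.5816 0.141  0.1289] rail -0.1846 0.1689 dyaw 1.79
[ 0.6993 -0.0045  0.0891] rail -0.0816 0.0126 dyaw -0.49
[ 0.5952 -0.2037  0.0656] rail -0.2047 -0.1755 dyaw -1.84
```

View pics/e_top.png

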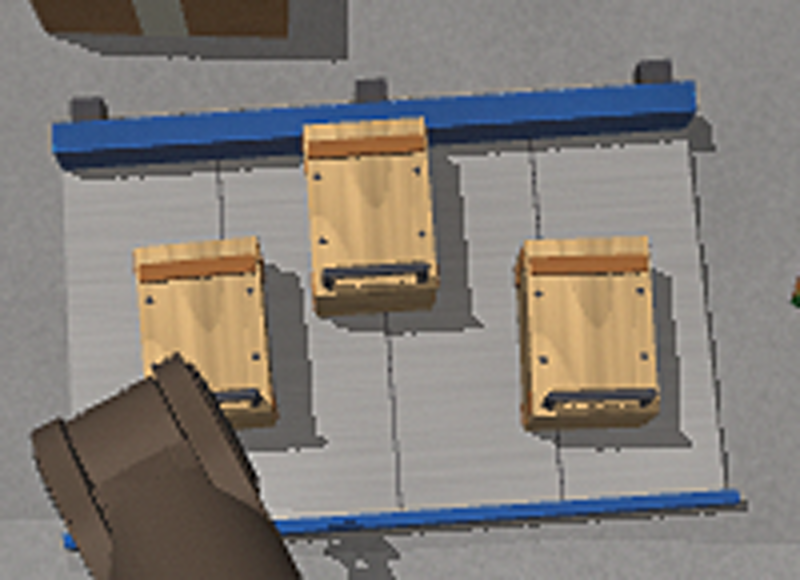

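View pics/e_side.png

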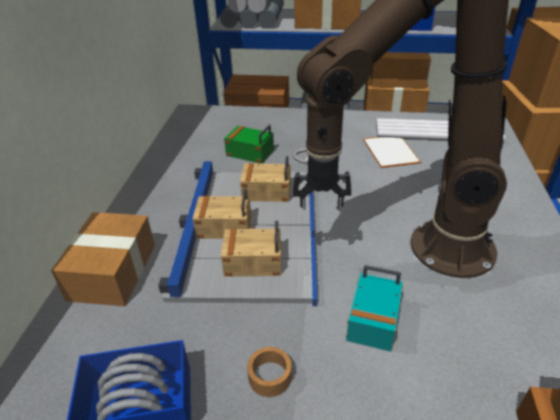

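The final pictures show the middle crate at side (222,215) against the rail. The other two are where they started, to within about 1 mm. The tape core (270,370) and the green and turquoise look-alikes haven't moved. In the top view the clamp is outside the crop, and in the side view the arm covers most of it, but the arm never went near it. The gripper is clear.

```bash
python3 -c "
from station import *
print(finish_job())"
```

```text
the job is handed in; nothing more can be done
None
```

I found one full crate, the middle one. I slid it back until it met the stop rail, and handed the job in at about 27 s of the 64 s allowed.

| Crate | Position | Moment while lifting | Verdict |
|---|---|---|---|
| 3 | right | about 0.27–0.40 Nm (0.26 Nm on the way down) | nearly empty |
| 2 | middle | about 0.71 Nm | full |
| 1 | left | about 0.32 Nm | nearly empty |

- **Numbering:** I numbered them 1 to 3 from left to right; the networks can't tell the three apart.
- **Weighing:** The readings for the two light crates came out above the stated 0.22–0.24 Nm. I put that down to sensor noise and friction of the bar in the fingers, since both stayed far below the 0.62 Nm of a full crate. Crate 3 was ambiguous at first, so I lifted it again, to about 15 mm; the others went up about 10 mm.
- **Slide:** I turned the middle crate a few degrees square to the rail as it slid. At contact the hand pushed with about 7 N, of which roughly 3.5 N reached the rail. The hand briefly pressed down with about 12 N mid-slide, well before the rail, and I eased it off.
- **Last checks:** In the top view the crate's far end is about 0.5 mm from the rail face and within about 0.3° of parallel. The side view alone disagreed, giving 3 mm and 1°, which is roughly its fitting error. I judged it flush from the firm stop and the near-zero twisting moment at contact.
- **Everything else:** The two light crates match their starting positions to about 1 mm in the combined fit. The tape core and the look-alikes had not moved. The arm hid most of the clamp in the final side picture, so I did not check it there, but nothing went near it. The gripper was open and clear of everything.

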